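Vent the drinks tank and take off its filler cap

ROBOT

A 6-joint arm with a two-finger parallel gripper is mounted at the origin on the work surface; the furniture and walls round the work are solid. World frame = base frame: x ahead of the robot, y to its left, z up, the work surface at z = 0. Lengths are in mm, angles in rad, forces in N, time in s.
With the tool pointing down it reaches from about 275 to 975 mm from the base axis. Payload 8.4 kg.
Tool frame: the origin (TCP) lies midway between the tips of the shut fingers; the grasp point (between the pads) lies 19 mm behind it (robot.pinch_z is the distance from the TCP to the grasp point, in mm); z points along the fingers, y is the direction in which the jaws open and shut (so a half turn about z gives the same grasp; the last joint's range is limited). The gripper opens to 92 mm and grips with 3 to 60 N. Pads are 20 mm wide; open, the fingers measure 128 mm over their backs; the gripper's body (75 mm by 189 mm) begins 69 mm behind the grasp point.
Start: joints at [-1.117, 0.353, 1.633, -0, 1.155, -0.002], TCP at [275.112, -561.196, 214.583] pointing down, gripper open.
Joint ranges: [-2.63, 2.63], [-0.92, 2.1], [0.06, 2.66], [-1.3, 4.44], [0, 2.69], [-3.02, 3.02]. Speed limits (rad/s): [2.22, 2.22, 2.79, 3.14, 3.14, 3.14].

INTERFACE

Orientations are given as a unit quaternion [x, y, z, w].
In Python, from workcell import robot gives the robot as it stands.
- The arm moves only by the tool jog_arm, never from a script. Its argument "deltas" is one flat list of numbers, 7 for each row, row after row: the shift along the tool's x, y, z in m, then the turn, a rotation vector about the tool's x, y, z in degrees, then the opening, from 0 (shut) to 1 (fully open). A call has 1 to 5 rows; each row shifts and turns the commanded pose from where the row before left it, along the tool's axes as they then stand; what a row does not reach is not made up. A row lasts 1/8 s, in which the tool goes at most 62.5 mm and 10.7 degrees, less where a joint would pass 70% of its speed; a pose out of reach is approached as far as the arm can. A call is refused whole if a number of a shift passes 0.0625 or a number of a turn 10.7, either way. A call with a gripper value outside its range is refused whole. The fingers move at their own pace and stop on an object; "force" is the grip in N (left out, the last holds). Time passes only in rows, so rows that do not move let the fingers close. It gives the time, the measured TCP pose, the force and the opening at its end, in the units of the state.
- robot.sense(): the state, without advancing time (a new reading comes with each control period).
- robot.get_image(name): name is "side" or "top" or "wrist"; returns a dict with "image" (400x640x3 uint8, blue, green, red), "z_map" (400x640 float32, mm along the optical axis (not along the pixel's ray), 0 where there is no reading), "vertical_fov" (degrees; the focal length in pixels is half the picture's height over the tangent of half this angle, whatever the lens; pixels are square), "cx", "cy" (the principal point, pixels), "D" ([k1, k2, p1, p2, k3] as OpenCV has them; the pictures are not rectified), "eye" and "attitude" of the camera in the world. Camera axes: x right, y down, z forward; pixel columns grow to the right and rows downward; lengths in mm; the calibration is good to about 2 mm. A picture is of the moment at which its call begins.
- robot.hand_in(): hands the job in, once; it reports no verdict.
The state is a dict: "time": time; "qpos": joint angles; "dq": joint speeds; "joint_torque": joint torques, N m; "tcp_pos": TCP position; "orientation": TCP orientation; "force": force on the tool from outside, world axes, zero at the start; "ft_torque": the same for the moment, N m; "grip_width": finger opening in mm.
Only numpy, scipy, OpenCV 4.12 (cv2) and the standard library are available. Lean on these libraries where they do the work, as an engineer would, in place of code of your own. Each camera call takes 0.05 s, during which the arm holds its last target. There are 200 camera calls.

TASK

The drinks tank has to be refilled: first let its pressure out by turning the red vent knob anticlockwise (seen from above) to its end stop and leave it there, and only then undo the green quarter-turn filler cap. It may be a right-hand or a left-hand cap and nothing shows which, so try it one way and, if it is blocked, the other, then lift it off straight up. Finish while still holding the cap in the gripper, upright and still, clear above the filler neck by a good hand's breadth (about 8 cm); leave everything else where it stands.

Things in the scene. Friction and masses are not known exactly. Their poses are not given: they have to be found in the camera images.
- tank: Fixed steel tank, a rounded box 180 (x) x 340 (y) mm, flat top 190 mm above the worktop; origin at the centre of its underside, z up, the front with the tap (65 mm long, below the top) faces -x. On top, in its x, y: green cap at (-20, 100), red vent knob at (-20, -95), round gauge (62 mm wide, 31 high) at (45, 0) mm.
- filler (a point): Centre of the filler neck at the level of the tank's top. The neck hidden in the cap is 26 mm high with two lugs. Unlocking, the cap turns with almost no resistance; after 1.0 to 2.15 rad (best 1.45) it lifts straight off, further on is a stop. The wrong way it meets a hard stop within 0.05 to 0.3 rad. The unlocking direction is drawn afresh each time.
- cap: Round ribbed green plastic cap with a white disc on top, 54 mm in diameter, 32 mm high, 40 to 90 g; sides upright, to be gripped across any diameter. Origin at the centre of its underside, z up. It starts locked on the neck, underside on the tank's top; its yaw does not tell the hand. Locked it rises 3 mm at most; raised 26 mm it is clear of the neck.
- vent (a joint): Angle of the vent knob in rad: 0 is the anticlockwise end stop (vent fully open), it grows clockwise seen from above up to 1.5; starts between 0.7 and 1.3. Stays where it is left; friction about 0.03 N m.
- vent_grip (a point): On the axis of the red vent knob, 37 mm above the tank's top. Its upright bar, 14 mm thick, 42 long, 32 high (from 12 to 44 mm above the tank's top), is gripped across its thickness; at vent = 0 it lies along the tank's x axis and is turned clockwise (from above) from there by the joint value. Below it a disc 68 mm wide, 6 high.
- glass: Loose drinking glass, 80 mm in diameter, 91 mm high, standing under the tap; origin at the centre of its underside. Leave alone.
- mug: Loose light-blue mug, 81 x 120 x 94 mm, to the right; origin under its centre. Leave alone.
- salt_shaker: Loose glass salt shaker with grey top, 44 mm in diameter, 90 mm high, to the left; origin under its centre. Leave alone.
- honey_jar: Loose honey jar with dark lid, 65 mm in diameter, 86 mm high, at the right back; origin under its centre. Leave alone.
- spoon_rest: Loose oval white spoon rest, 196 x 106 x 18 mm, at the right near the robot; origin under its centre. Leave alone.
Things that resemble listed ones, but are neither listed nor needed, are in the scene too. Of the things that look like the cap, the smallest one is meant.

How it is judged (in metres and radians):
On the way, in this order (a step that is already met when the one before it is completed fails the run):
1. the vent knob is turned to its anticlockwise end stop while the cap is still on (value of joint vent below 0.08 rad and z of cap in the frame of tank below 0.2 m), for 0.2 s.
2. the cap is lifted off the neck in the gripper (z of cap in the frame of tank above 0.235 m and horizontal distance between cap and filler below 0.12 m and contact force between cap and the fingers above 1 N and contact force between cap and tank below 0.05 N), for 0.2 s.
At the end, for the whole second after the job is handed in: The gripper holds the cap (more than 1 N), its underside at least 45 mm above the tank's top plate, within 120 mm of the neck's axis, tilted less than 0.35 rad, slower than 0.03 m/s and not touching the tank; the vent knob is within 0.12 rad of its anticlockwise end stop (all of step 2 and value of joint vent below 0.12 rad and angle between cap's own z axis and vertical below 0.35 rad and linear speed of cap below 0.03 m/s); the arm keeps its last pose, push and grip.
It fails at once if the cap is taken off before the vent is open (z of cap in the frame of tank above 0.21 m and value of joint vent above 0.15 rad).
It fails at once if a bystander is moved more than 30 mm or tipped (distance of any of glass, mug, salt_shaker, honey_jar, spoon_rest from where it was at the start of the episode above 0.03 m or angle between any of glass, mug, salt_shaker, honey_jar, spoon_rest's own z axis and vertical above 0.4 rad).
It also fails if it takes over 58 s, if anything falls off the work surface, if the arm or the gripper's body presses on something with over 40 N, if the wrist force passes 120 N, or if a joint passes its speed limit or range.

## Working session

There is one attempt and no reset: what is moved stays moved. The work goes in short steps, Python scripts to look and compute and a tool call to move; the robot and the scene stay as the last step left them, time stands still between calls to the robot, and variables do not carry over. Pictures are saved under pics/ and viewed, about 8 in all and at most 12, crops included, and the job is handed in when it is done.

Besides the shell and the picture viewer there is one more tool, called after ">>>" by a JSON object that holds its "api" and its "payload". jog_arm: Moves the arm, as the interface text tells. Its arguments: {"type":"object","properties":{"deltas":{"type":"array"},"force":{"type":"number"}},"required":["deltas"]}

```bash
mkdir -p pics; ls; cat > h.py <<'E'
import numpy as np, cv2, pickle
from workcell import robot
from scipy.spatial.transform import Rotation as R
def grab(name):
    d=robot.get_image(name); pickle.dump(d,open(f'{name}.pkl','wb')); return d
def load(name): return pickle.load(open(f'{name}.pkl','rb'))
def K(d):
    f=d['image'].shape[0]/2/np.tan(np.radians(d['vertical_fov'])/2)
    return np.array([[f,0,d['cx']],[0,f,d['cy']],[0,0,1.]])
def rot(d):
    a=np.array(d['attitude'],float)
    return a if a.shape==(3,3) else R.from_quat(a).as_matrix()
def cloud(d,uv):
    uv=np.asarray(uv,float).reshape(-1,2)
    n=cv2.undistortPoints(uv.reshape(-1,1,2),K(d),np.array(d['D'],float)).reshape(-1,2)
    z=d['z_map'][uv[:,1].astype(int),uv[:,0].astype(int)]
    return np.c_[n,np.ones(len(n))]*z[:,None]@rot(d).T+np.array(d['eye']),z
def at_z(d,uv,h):
    uv=np.asarray(uv,float).reshape(-1,1,2)
    n=cv2.undistortPoints(uv,K(d),np.array(d['D'],float)).reshape(-1,2)
    r=np.c_[n,np.ones(len(n))]@rot(d).T; e=np.array(d['eye'])
    return e+r*((h-e[2])/r[:,2])[:,None]
E
python3 - <<'E'
from h import *
for n in('top','side'):
    d=grab(n); cv2.imwrite(f'pics/{n}0.png',d['image']); print(n,d['eye'],d['attitude'],d['vertical_fov'],d['cx'],d['cy'],d['D'])
print(robot.sense())
E
```

```text
pics
top [  55.15917621 -161.17903654 1565.60832246] [ 0.82831518 -0.53863326  0.0874145  -0.12699164] 46.56399557710484 321.08203321863857 207.01624037186014 [-0.0815826  0.         0.         0.         0.       ]
side [   4.88606099 1094.77850209  769.87815399] [-0.17072909  0.84041201 -0.50206975  0.11173716] 51.11864223783742 325.5327240284102 194.07463876466733 [-0.03047599  0.          0.          0.          0.        ]
{'time': 0.1, 'qpos': array([-1.11740026e+00,  3.53580711e-01,  1.63404672e+00, -1.49371380e-05,
        1.15519125e+00, -2.39849318e-03]), 'dq': array([ 3.26923558e-06, -5.69653667e-04, -1.97917049e-03, -9.29509074e-04,
        2.15807541e-04, -1.65888066e-03]), 'joint_torque': array([ 9.57481170e-04, -5.94901264e+01, -3.34932375e+01,  6.99351146e-02,
        1.83131627e-02, -4.90898697e-05]), 'tcp_pos': array([ 274.91483594, -560.80338403,  213.94320583]), 'orientation': array([ 9.74142750e-01,  2.25932570e-01, -1.43723715e-04, -5.95968355e-04]), 'force': array([ 0.88637117, -0.48371154,  0.28900766]), 'ft_torque': array([-0.03156151,  0.03842615,  0.02924724]), 'grip_width': 92.08395468290274}
```

View pics/top0.png

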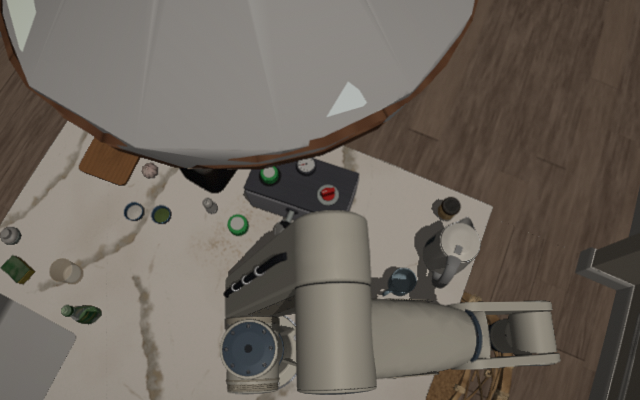

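View pics/side0.png

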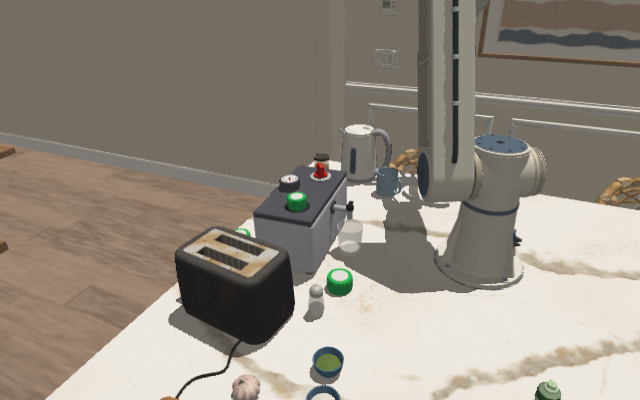

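Top view: cap-like things are the one on the tank (270,174), one on the worktop (237,225), and in the side view one partly hidden behind the tank (243,235). The knob is at (328,195) and the gauge at (305,165). A lamp shade hangs at the top. Next I check the sizes and take a close crop.

```bash
python3 - <<'E'
from h import *
d=load('top'); s=load('side')
a=cv2.resize(d['image'][140:240,220:370],(800,533),interpolation=cv2.INTER_CUBIC); cv2.imwrite('pics/c_top.png',a)
b=cv2.resize(s['image'][150:300,230:380],(600,600),interpolation=cv2.INTER_CUBIC); cv2.imwrite('pics/c_side.png',b)
def green(d,n):
    h=cv2.cvtColor(d['image'],cv2.COLOR_BGR2HSV); m=cv2.inRange(h,(50,120,40),(75,255,255))
    k,l,st,c=cv2.connectedComponentsWithStats(m)
    for i in range(1,k):
        if st[i,4]>25:
            v,u=np.where(l==i); p,z=cloud(d,np.c_[u,v]); p=p[z>0]
            print(n,st[i],p.min(0).round(),p.max(0).round(),np.median(p,0).round())
green(d,'top');green(s,'side')
# lamp
p,z=cloud(d,[[200,60],[100,30],[300,60],[400,50],[200,150],[350,130]]);print('lamp',p.round())
# tank top cloud from side & top
for dd,n in((d,'top'),(s,'side')):
    v,u=np.mgrid[0:400,0:640]; p,z=cloud(dd,np.c_[u.ravel(),v.ravel()]); 
    m=(z>0)&(abs(p[:,2]-190)<6)&(p[:,0]>250)&(p[:,0]<900)&(abs(p[:,1])<450)
    q=p[m][:,:2].astype(np.float32); r=cv2.minAreaRect(q); print(n,m.sum(),r,np.median(p[m][:,2]))
    im=dd['image'].reshape(-1,3).astype(int); red=(im[:,2]>100)&(im[:,1]<60)&(im[:,0]<60)&(z>0)&(p[:,2]>192)&(p[:,2]<250)
    print('red',red.sum(),np.median(p[red],0),p[red].min(0),p[red].max(0))
E
```

```text
top [260 166  18  18 129] [191. -51. 184.] [ 522.  233. 1148.] [476. 184. 219.]
top [228 215  20  20 141] [303. 228.   6.] [367. 294.  52.] [325. 248.  39.]
side [287 192  20  19 248] [466. 115. 188.] [549. 230. 224.] [483. 218. 209.]
side [327 269  25  27 396] [303. 234.   1.] [371. 301.  47.] [329. 289.  30.]
lamp [[ 232.   26. 1232.]
 [ 222.  121. 1237.]
 [ 271.  -49. 1224.]
 [ 329. -123. 1208.]
 [ 173.    7. 1184.]
 [ 249. -108. 1178.]]
top 3453 ((510.3353576660156, -8.150970458984375), (883.0901489257812, 210.7227325439453), 89.46849060058594) 189.34297866751626
red 88 [ 5.04636079e+02 -3.66524941e-01  2.05481617e+02] [484.64229403 -15.55151054 193.79635281] [527.66746872  25.80046084 237.89085533]
side 3886 ((537.306884765625, 1.0023193359375), (900.2544555664062, 254.13082885742188), 89.38430786132812) 189.2251141602742
red 78 [498.08226696  18.11264693 214.78482394] [487.59146965 -12.03555419 198.090974  ] [565.22213164 105.32936931 234.49870402]
```

View pics/c_top.png

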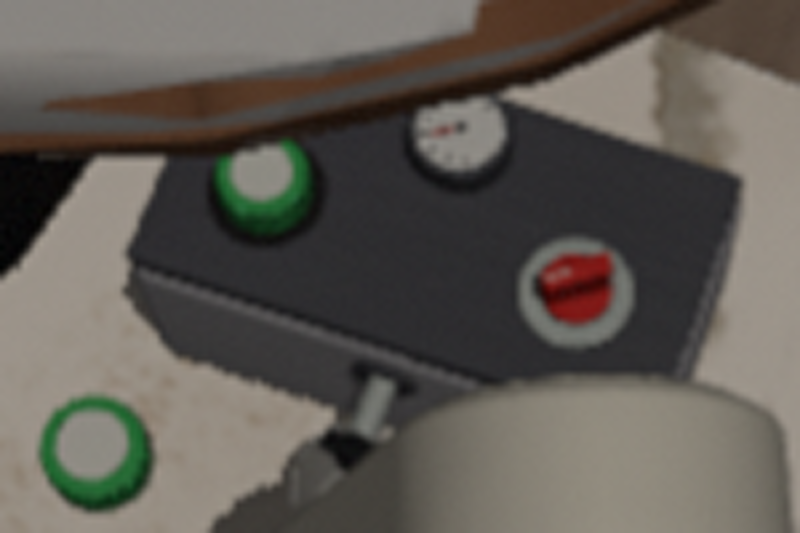

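View pics/c_side.png

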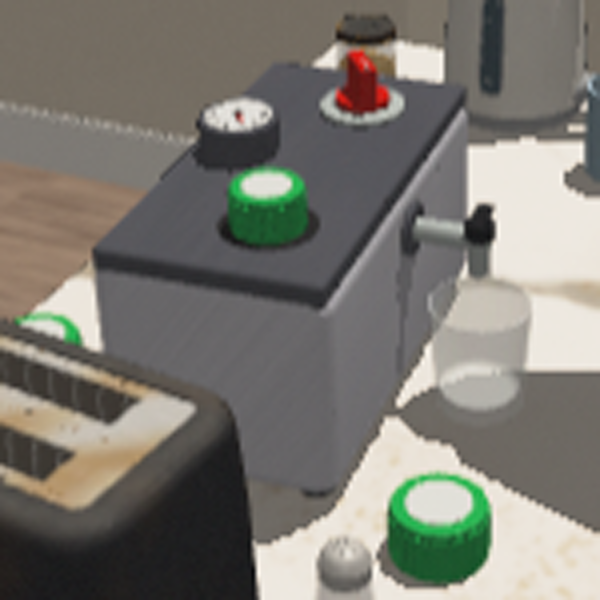

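```bash
python3 - <<'E'
from h import *
d=load('top'); s=load('side')
T=lambda x,y,h:at_z(d,[[220+x/5.3333,140+y/5.3333]],h)[0]
S=lambda x,y,h:at_z(s,[[230+x/4,150+y/4]],h)[0]
print('cap',T(262,172,222),S(267,184,222))
print('gauge',T(461,133,221),S(238,115,221))
print('knobdisc',T(577,292,198),S(363,105,198))
print('corners',T(740,180,190),T(133,262,190),T(160,160,190), 'S',S(97,248,190),S(322,298,190),S(270,68,190),S(465,105,190))
print('bar top ends T',T(540,285,234),T(610,260,234))
print('decoy',T(90,448,40), 'glass', S(480,290,91),'shaker',S(345,550,88))
E
```

```text
cap [490.51718771 196.35182221 222.        ] [492.32403817 197.19791921 222.        ]
gauge [560.51304018 100.65852779 221.        ] [563.20934581 106.14156671 221.        ]
knobdisc [505.23205626   1.68394255 198.        ] [502.93050283  12.25171645 198.        ]
corners [612.4495345  -57.95967235 190.        ] [418.43231742 249.63219484 190.        ] [483.03064111 264.13059002 190.        ] S [587.31440333 270.84885885 190.        ] [416.60990947 270.71529672 190.        ] [611.98049662 -39.6588068  190.        ] [434.05868392 -32.89289788 190.        ]
bar top ends T [488.67564164  18.33072313 234.        ] [518.80941677 -12.081804   234.        ]
decoy [333.7775793  262.72908321  40.        ] glass [379.82781097  74.37357034  91.        ] shaker [352.55053162 381.15870043  88.        ]
```

Only the tank-top cap is small (decoys are about 64 mm wide), and it matches the layout: cap ≈(491,197), gauge (562,102), knob (504,2), tank yaw ≈0.065. The bar azimuth is roughly −45° to −60°. I'll raise the arm, move over, and look with the wrist camera.

>>> {"api": "jog_arm", "payload": {"deltas": [0, 0, -0.06, 0, 0, 0, 1, 0, 0, -0.06, 0, 0, 0, 1, 0, 0, -0.06, 0, 0, 0, 1, 0, 0, -0.05, 0, 0, 0, 1, 0.042, -0.0375, 0, 0, 0, 0, 1], "force": 25}}

```text
time: 0.72
tcp_pos: [296.5, -511.6, 448.2]
orientation: [0.974, 0.224, 0.001, 0.003]
force: [0.8, -0.5, 0.0]
grip_width: 92.2
```

>>> {"api": "jog_arm", "payload": {"deltas": [0.042, -0.0375, 0, 0, 0, 0, 1, 0.042, -0.0375, 0, 0, 0, 0, 1, 0.042, -0.0375, 0, 0, 0, 0, 1, 0.042, -0.0375, 0, 0, 0, 0, 1, 0.042, -0.0375, 0, 0, 0, 0, 1]}}

```text
time: 1.35
tcp_pos: [402.6, -246.4, 444.4]
orientation: [0.974, 0.226, 0.0, -0.0]
force: [0.7, 0.4, -0.6]
grip_width: 92.0
```

>>> {"api": "jog_arm", "payload": {"deltas": [0.042, -0.0375, 0, 0, 0, 0, 1, 0.042, -0.0375, 0, 0, 0, 0, 1, 0.042, -0.0375, 0, 0, 0, 0, 1, 0, 0, 0, 0, 0, -10, 1, 0, 0, 0, 0, 0, -10, 1]}}

```text
time: 1.98
tcp_pos: [466.0, -90.7, 444.2]
orientation: [0.919, 0.395, -0.0, -0.0]
force: [-0.4, -1.1, -0.2]
grip_width: 92.3
```

>>> {"api": "jog_arm", "payload": {"deltas": [0, 0, 0, 0, 0, -10, 1, 0, 0, 0, 0, 0, -10, 1, 0, 0, 0, 0, 0, -10, 1, 0, 0, 0, 0, 0, -10, 1, 0, 0, 0, 0, 0, -10, 1]}}

```text
time: 2.6
tcp_pos: [465.7, -91.7, 444.2]
orientation: [0.666, 0.746, -0.0, -0.0]
force: [-0.1, 0.2, -0.3]
grip_width: 92.0
```

>>> {"api": "jog_arm", "payload": {"deltas": [0, 0, 0, 0, 0, -10, 1, 0, 0, 0, 0, 0, -10, 1, 0, 0, 0, 0, 0, -10, 1, 0, 0, 0, 0, 0, 0, 1]}}

```text
time: 3.1
tcp_pos: [465.8, -91.7, 444.3]
orientation: [0.454, 0.891, -0.0, -0.0]
force: [-2.1, -0.1, -0.2]
grip_width: 91.9
```

```bash
python3 - <<'E'
from h import *
d=grab('wrist'); cv2.imwrite('pics/w1.png',d['image']); print(d['eye'],rot(d).round(3).tolist())
s=robot.sense(); print(s['tcp_pos'],R.from_quat(s['orientation']).as_matrix().round(3).tolist(),s['time'],s['qpos'].round(2),s['force'])
E
```

```text
[426.52331615 -37.51303099 615.32947137] [[0.809, 0.571, 0.142], [0.588, -0.784, -0.197], [-0.001, 0.243, -0.97]]
[465.8135756  -91.75522603 444.35617183] [[-0.586, 0.81, -0.0], [0.81, 0.586, 0.0], [0.0, -0.0, -1.0]] 3.15 [-0.2  -0.03  1.6  -0.    1.57 -0.82] [ 0.33902646  0.08225675 -0.28799287]
```

View pics/w1.png

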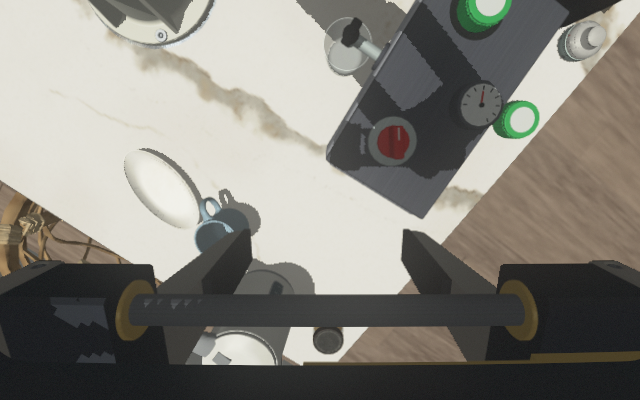

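The wrist view shows the knob at (393,142), the gauge at (481,105), the cap at (485,8), and a decoy on the table at (517,120). I'll enlarge the knob for the bar angle.

```bash
python3 - <<'E'
from h import *
d=load('wrist')
c=d['image'][105:180,350:450].astype(float)*1.8
cv2.imwrite('pics/c_w.png',cv2.resize(np.clip(c,0,255).astype(np.uint8),(800,600),interpolation=cv2.INTER_CUBIC))
v,u=np.mgrid[105:180,350:450]; p,z=cloud(d,np.c_[u.ravel(),v.ravel()])
for lo in(222,226,229):
    m=(z>0)&(p[:,2]>lo)&(p[:,2]<245); q=p[m][:,:2].astype(np.float32)
    print(lo,m.sum(),q.mean(0),cv2.minAreaRect(q),p[m][:,2].mean())
v,u=np.mgrid[0:260,320:640]; p,z=cloud(d,np.c_[u.ravel(),v.ravel()])
m=(z>0)&(abs(p[:,2]-221)<5); 
print('gauge',p[m&(abs(p[:,0]-562)<45)&(abs(p[:,1]-102)<45)].mean(0))
m=(z>0)&(abs(p[:,2]-190)<4);print('top',cv2.minAreaRect(p[m][:,:2].astype(np.float32)))
E
```

```text
222 412 [508.51984     1.8256129] ((509.6204833984375, 2.7172775268554688), (14.500255584716797, 41.788780212402344), 40.32334518432617) 233.61354363157093
226 392 [508.7496    1.97833] ((509.65020751953125, 2.708892822265625), (14.50905990600586, 41.70656204223633), 40.11520004272461) 234.11565038809135
229 374 [509.17978     1.9007776] ((509.65985107421875, 2.7162742614746094), (14.51517105102539, 41.683128356933594), 39.96803283691406) 234.43355445443837
gauge [564.75130549 101.66524598 221.04411589]
top ((521.130615234375, 98.44216918945312), (172.45553588867188, 331.5641174316406), 4.422095775604248)
```

View pics/c_w.png

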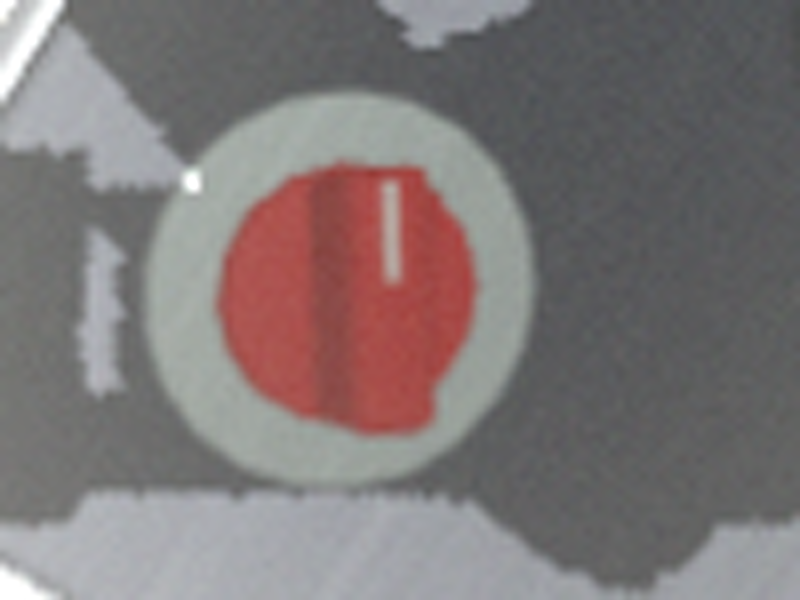

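Bar: centre (509.6, 2.7), azimuth 130°; tank yaw 4.4°, so vent ≈0.95. The white index line shows in the crop at (390,230). I'll go above it and lower part-way for a second check.

>>> {"api": "jog_arm", "payload": {"deltas": [0.026, 0.0447, 0, 0, 0, 0, 1, 0.026, 0.0447, 0, 0, 0, 0, 1, 0, 0, 0.06, 0, 0, -4, 1, 0, 0, 0.06, 0, 0, 0, 1, 0, 0, 0.05, 0, 0, 0, 1]}}

```text
time: 3.78
tcp_pos: [506.8, 3.2, 272.4]
orientation: [0.423, 0.906, -0.0, -0.0]
force: [0.6, -0.0, 0.4]
grip_width: 91.9
```

>>> {"api": "jog_arm", "payload": {"deltas": [0, 0, 0, 0, 0, 0, 1, 0, 0, 0, 0, 0, 0, 1]}}

```text
time: 4.03
tcp_pos: [508.6, 2.9, 276.5]
orientation: [0.423, 0.906, 0.0, 0.001]
force: [1.0, -0.2, 0.4]
grip_width: 91.8
```

```bash
cat > knob.py <<'E'
from h import *
d=grab('wrist'); s=robot.sense(); M=R.from_quat(s['orientation']).as_matrix(); t=s['tcp_pos']
v,u=np.mgrid[0:400,0:640]; p,z=cloud(d,np.c_[u.ravel(),v.ravel()])
im=d['image'].reshape(-1,3).astype(int); red=(im[:,2]>1.8*im[:,1])&(im[:,2]>1.8*im[:,0])&(im[:,2]>40)
m=red&(z>0)&(p[:,2]>226)&(p[:,2]<245); q=p[m][:,:2].astype(np.float32)
r=cv2.minAreaRect(q); print(m.sum(),r,p[m][:,2].max())
print('tcp',t.round(1),'psi',np.degrees(np.arctan2(M[1,0],M[0,0])).round(2),'tool offset mm',(M.T@(np.r_[r[0],0]-np.r_[t[:2],0])).round(1),'F',s['force'].round(1),s['ft_torque'].round(2),s['time'])
E
python3 knob.py
```

```text
894 ((508.3498229980469, 3.988445281982422), (13.799257278442383, 40.81188201904297), 40.27984619140625) 236.73169716355227
tcp [509.    2.9 277. ] psi 130.04 tool offset mm [ 1.3  0.2 -0. ] F [ 0.1  0.1 -0.7] [-0.01 -0.1   0.08] 4.075
```

>>> {"api": "jog_arm", "payload": {"deltas": [0, 0, 0.03, 0, 0, 0, 1, 0, 0, 0.02, 0, 0, 0, 1, 0, 0, 0.014, 0, 0, 0, 1, 0, 0, 0, 0, 0, 0, 0.5, 0, 0, 0, 0, 0, 0, 0], "force": 25}}

```text
time: 4.7
tcp_pos: [508.4, 2.9, 211.8]
orientation: [0.422, 0.907, 0.0, 0.001]
force: [0.5, -0.2, -0.0]
grip_width: 73.7
```

>>> {"api": "jog_arm", "payload": {"deltas": [0, 0, 0, 0, 0, 0, 0, 0, 0, 0, 0, 0, 0, 0, 0, 0, 0, 0, 0, 0, 0, 0, 0, 0, 0, 0, 0, 0]}}

```text
time: 5.2
tcp_pos: [507.5, 2.9, 210.6]
orientation: [0.422, 0.907, -0.0, 0.0]
force: [-0.0, 0.8, 0.3]
grip_width: 34.2
```

>>> {"api": "jog_arm", "payload": {"deltas": [0, 0, 0, 0, 0, 0, 0, 0, 0, 0, 0, 0, 0, 0, 0, 0, 0, 0, 0, 0, 0, 0, 0, 0, 0, 0, 0, 0]}}

```text
time: 5.7
tcp_pos: [508.4, 3.6, 210.7]
orientation: [0.422, 0.907, 0.001, 0.001]
force: [4.9, 3.4, -3.2]
grip_width: 13.7
```

>>> {"api": "jog_arm", "payload": {"deltas": [0, 0.001, 0, 0, 0, -8, 0, 0, 0, 0, 0, 0, -8, 0, 0, 0, 0, 0, 0, -8, 0, 0, 0, 0, 0, 0, -8, 0, 0, 0, 0, 0, 0, -8, 0]}}

```text
time: 6.32
tcp_pos: [508.7, 3.8, 210.7]
orientation: [0.084, 0.996, 0.0, 0.0]
force: [1.2, 2.3, -1.5]
grip_width: 14.1
```

```bash
python3 knob.py
```

```text
1746 ((508.449951171875, 3.0542678833007812), (13.911591529846191, 42.045936584472656), 80.65441131591797) 236.42138671601822
tcp [508.6   3.8 210.6] psi 170.75 tool offset mm [ 0.1 -0.8 -0. ] F [ 1.8  1.3 -1.1] [ 0.23 -0.46 -0.01] 6.375
```

>>> {"api": "jog_arm", "payload": {"deltas": [0, 0, 0, 0, 0, -6, 0, 0, 0, 0, 0, 0, -6, 0, 0, 0, 0, 0, 0, -2, 0, 0, 0, 0, 0, 0, -1, 0, 0, 0, 0, 0, 0, 0, 0]}}

```text
time: 7.0
tcp_pos: [508.6, 3.8, 210.7]
orientation: [-0.044, 0.999, 0.0, 0.0]
force: [2.9, 4.4, -1.9]
grip_width: 13.3
```

```bash
python3 knob.py
```

```text
1766 ((508.2706604003906, 3.0843091011047363), (41.56549835205078, 13.91923999786377), 4.458268165588379) 236.94229966099695
tcp [508.6   3.9 210.6] psi -174.99 tool offset mm [ 0.4 -0.7 -0. ] F [ 3.3  4.4 -1.6] [ 0.8  -0.75 -0.27] 7.05
```

>>> {"api": "jog_arm", "payload": {"deltas": [0, 0, 0, 0, 0, -1, 0, 0, 0, 0, 0, 0, -0.5, 0, 0, 0, 0, 0, 0, 0, 0]}}

```text
time: 7.42
tcp_pos: [508.6, 3.9, 210.7]
orientation: [-0.057, 0.998, 0.0, 0.0]
force: [3.7, 2.9, -2.1]
grip_width: 13.8
```

```bash
python3 knob.py
```

```text
1729 ((508.0345153808594, 3.0214409828186035), (41.240631103515625, 13.971197128295898), 4.370693683624268) 236.70638340317535
tcp [508.6   3.9 210.7] psi -173.51 tool offset mm [ 0.7 -0.8 -0. ] F [ 3.5  3.5 -1.8] [ 0.7  -0.81 -0.56] 7.475
```

The torque rises to 0.56 N m while the bar stays at 4.4°, so the end stop is reached. I'll relieve the twist, open and rise.

>>> {"api": "jog_arm", "payload": {"deltas": [0, 0, 0, 0, 0, 1.3, 0, 0, 0, 0, 0, 0, 0, 0.7, 0, 0, 0, 0, 0, 0, 1, 0, 0, 0, 0, 0, 0, 1, 0, 0, 0, 0, 0, 0, 1]}}

```text
time: 8.1
tcp_pos: [508.2, 3.5, 210.6]
orientation: [-0.046, 0.999, -0.0, -0.0]
force: [-0.3, -0.2, -0.0]
grip_width: 51.8
```

>>> {"api": "jog_arm", "payload": {"deltas": [0, 0, 0, 0, 0, 0, 1, 0, 0, -0.03, 0, 0, 0, 1, 0, 0, -0.05, 0, 0, 0, 1, 0, 0, -0.05, 0, 0, 0, 1, 0, 0, 0, 0, 0, 0, 1]}}

```text
time: 8.72
tcp_pos: [510.3, 3.6, 344.6]
orientation: [-0.046, 0.999, -0.0, 0.004]
force: [-0.6, 0.6, -0.6]
grip_width: 92.1
```

```bash
python3 knob.py; python3 -c "
from h import *
cv2.imwrite('pics/w2.png',load('wrist')['image']); print(robot.sense()['qpos'],robot.sense()['grip_width'])"
```

```text
534 ((507.6140441894531, 2.943542003631592), (40.25443649291992, 13.821619033813477), 5.109470844268799) 236.920997530766
tcp [509.1   3.6 342.1] psi -174.68 tool offset mm [ 1.5 -0.5 -0. ] F [-0.2  0.1 -0.4] [ 0.09 -0.17  0.01] 8.775
[ 4.06798328e-03  6.40800224e-02  1.71503874e+00 -5.04564514e-05
  1.35910322e+00 -1.65950788e+00] 91.39535018497462
```

View pics/w2.png

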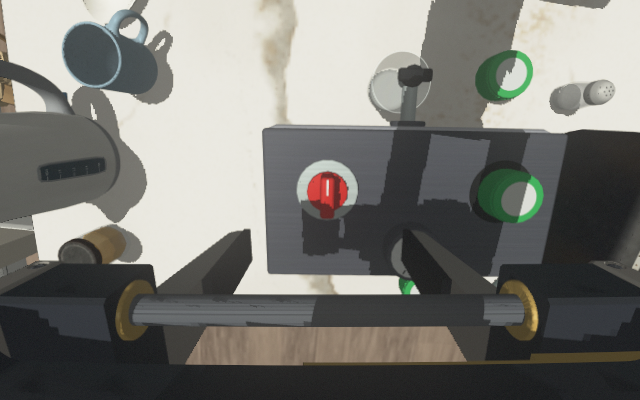

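The bar now lies along the tank's x axis (knob at (327,191)), so the vent is open. The cap is at (510,195) with the toaster to its right. I'll measure cap position and toaster height.

```bash
cat > cap.py <<'E'
from h import *
d=grab('wrist'); s=robot.sense(); M=R.from_quat(s['orientation']).as_matrix(); t=s['tcp_pos']
v,u=np.mgrid[0:400,0:640]; p,z=cloud(d,np.c_[u.ravel(),v.ravel()])
im=d['image'].reshape(-1,3).astype(int)
import sys; top=float(sys.argv[1]) if len(sys.argv)>1 else 222
m=(z>0)&(abs(p[:,2]-top)<5)&(np.hypot(p[:,0]-493,p[:,1]-197)<50)
q=p[m][:,:2].astype(np.float32); c,r=cv2.minEnclosingCircle(q); print(m.sum(),c,r,cv2.minAreaRect(q)[:2],p[m][:,2].mean())
print('tcp',t.round(1),'psi',np.degrees(np.arctan2(M[1,0],M[0,0])).round(2),'tool offset mm',(M.T@(np.r_[c,0]-np.r_[t[:2],0])).round(1),'F',s['force'].round(1),s['ft_torque'].round(2),s['time'],s['qpos'].round(2))
E
python3 cap.py; python3 - <<'E'
from h import *
for n in('side','wrist'):
    d=load(n); v,u=np.mgrid[0:400,0:640]; p,z=cloud(d,np.c_[u.ravel(),v.ravel()])
    m=(z>0)&(p[:,1]>290)&(p[:,1]<480)&(p[:,0]>400)&(p[:,0]<700)&(p[:,2]>100)&(p[:,2]<400)
    if m.any(): print(n,m.sum(),p[m].min(0),p[m].max(0),np.percentile(p[m][:,2],[50,95]))
E
```

```text
2144 (493.1352233886719, 196.64846801757812) 27.43703269958496 ((493.5767517089844, 195.98211669921875), (52.46384811401367, 52.58895492553711)) 222.5747246001042
tcp [508.2   3.6 340.4] psi -174.68 tool offset mm [ -2.9 193.6  -0. ] F [ 0.4  0.  -1.8] [ 0.04 -0.07  0.02] 8.825 [ 0.    0.07  1.72 -0.    1.36 -1.66]
side 3412 [406.32809573 361.74336656 100.13347511] [672.98956505 479.97006978 193.60570455] [186.87487118 190.94541524]
wrist 8153 [407.47422338 350.05765034 100.00633931] [607.02500975 404.9509516  190.87040728] [143.15433928 187.15982348]
```

>>> {"api": "jog_arm", "payload": {"deltas": [-0.0007, 0.0484, 0, 0, 0, 0, 1, -0.0007, 0.0484, 0, 0, 0, 0, 1, -0.0007, 0.0484, 0, 0, 0, 0, 1, -0.0007, 0.0484, 0, 0, 0, 0, 1, 0, 0, 0.02, 0, 0, 10.4, 1]}}

```text
time: 9.45
tcp_pos: [492.6, 199.5, 319.4]
orientation: [0.044, 0.999, 0.0, -0.0]
force: [-1.2, -0.3, -0.6]
grip_width: 91.8
```

>>> {"api": "jog_arm", "payload": {"deltas": [0, 0, 0.02, 0, 0, 10.4, 1, 0, 0, 0.01, 0, 0, 10.4, 1, 0, 0, 0, 0, 0, 10.4, 1, 0, 0, 0, 0, 0, 10.4, 1, 0, 0, 0, 0, 0, 10.4, 1]}}

```text
time: 10.07
tcp_pos: [492.0, 196.2, 288.4]
orientation: [0.48, 0.877, -0.001, -0.001]
force: [-0.8, 0.4, -0.9]
grip_width: 91.9
```

>>> {"api": "jog_arm", "payload": {"deltas": [0, 0, 0, 0, 0, 10.4, 1, 0, 0, 0, 0, 0, 0, 1, 0, 0, 0, 0, 0, 0, 1]}}

```text
time: 10.45
tcp_pos: [492.7, 196.4, 289.6]
orientation: [0.554, 0.833, -0.001, -0.0]
force: [0.4, 0.3, 0.1]
grip_width: 91.9
```

```bash
python3 cap.py
```

```text
3101 (493.7041015625, 198.1516876220703) 27.27414894104004 ((493.4752502441406, 198.40330505371094), (53.42314910888672, 52.43491744995117)) 222.76490055593644
tcp [492.8 196.5 289.9] psi 112.71 tool offset mm [ 1.2  1.5 -0. ] F [0.2 0.7 0.2] [-0.02 -0.11 -0.  ] 10.5 [ 0.38  0.14  1.74 -0.    1.26 -0.02]
```

>>> {"api": "jog_arm", "payload": {"deltas": [0.001, 0.0012, 0.04, 0, 0, 0, 1, 0, 0, 0.035, 0, 0, 0, 1, 0, 0, 0.0175, 0, 0, 0, 1, 0, 0, 0, 0, 0, 0, 1, 0, 0, 0, 0, 0, 0, 0], "force": 20}}

```text
time: 11.12
tcp_pos: [494.7, 198.3, 199.3]
orientation: [0.555, 0.832, 0.001, 0.0]
force: [-0.9, 0.7, -0.7]
grip_width: 84.2
```

>>> {"api": "jog_arm", "payload": {"deltas": [0, 0, 0, 0, 0, 0, 0, 0, 0, 0, 0, 0, 0, 0, 0, 0, 0, 0, 0, 0, 0, 0, 0, 0, 0, 0, 0, 0, 0, 0, 0, 0, 0, 0, 0]}}

```text
time: 11.75
tcp_pos: [494.0, 198.1, 198.4]
orientation: [0.555, 0.832, 0.0, 0.0]
force: [-1.2, -1.2, 5.0]
grip_width: 52.6
```

```bash
python3 cap.py; python3 -c "
from h import *
print(robot.sense())"
```

```text
7451 (490.91900634765625, 206.2823486328125) 40.370384216308594 ((490.24652099609375, 199.59500122070312), (52.393272399902344, 70.82076263427734)) 222.77999884785908
tcp [494.  198.  198.5] psi 112.52 tool offset mm [ 8.8  0.3 -0. ] F [-1.3 -0.4  5.2] [-0.17  0.18  0.04] 11.8 [ 0.38  0.23  1.85 -0.    1.07 -0.01]
{'time': 11.8, 'qpos': array([ 3.78449638e-01,  2.26138385e-01,  1.84827538e+00, -2.63125650e-05,
        1.06679834e+00, -1.45333877e-02]), 'dq': array([-0.00027601,  0.00175375,  0.00042583, -0.00022332, -0.000612  ,
       -0.00056881]), 'joint_torque': array([-3.29314184e-02, -4.56551671e+01, -3.02923751e+01,  8.68142140e-02,
       -5.12916148e-01,  3.96304205e-02]), 'tcp_pos': array([493.99971071, 198.02757201, 198.45343071]), 'orientation': array([5.55446890e-01, 8.31551992e-01, 1.50134089e-04, 1.17465183e-04]), 'force': array([-1.33527368, -0.42761363,  5.22165527]), 'ft_torque': array([-0.1722944 ,  0.17823342,  0.0409487 ]), 'grip_width': 52.94736532644863}
```

>>> {"api": "jog_arm", "payload": {"deltas": [0, 0, 0, 0, 0, -3, 0, 0, 0, 0, 0, 0, -3, 0, 0, 0, 0, 0, 0, 0, 0]}}

```text
time: 12.18
tcp_pos: [494.3, 198.2, 198.4]
orientation: [0.511, 0.859, 0.0, 0.0]
force: [-1.2, -0.1, 5.1]
grip_width: 52.7
```

```bash
cat > f.py <<'E'
from h import *
s=robot.sense(); M=R.from_quat(s['orientation']).as_matrix()
print(s['time'],s['tcp_pos'].round(1),'psi',np.degrees(np.arctan2(M[1,0],M[0,0])).round(2),'F',s['force'].round(1),'T',s['ft_torque'].round(2),'tau6',s['joint_torque'][5].round(2),s['grip_width'].round(1),'q6',s['qpos'][5].round(2))
E
python3 f.py
```

```text
Traceback (most recent call last):
  File "f.py", line 3, in <module>
    print(s['time'],s['tcp_pos'].round(1),'psi',np.degrees(np.arctan2(M[1,0],M[0,0])).round(2),'F',s['force'].round(1),'T',s['ft_torque'].round(2),'tau6',s['joint_torque'][5].round(2),s['grip_width'].round(1),'q6',s['qpos'][5].round(2))
                                                                                                                                                                                        ^^^^^^^^^^^^^^^^^^^^^
AttributeError: 'float' object has no attribute 'round'
```

```bash
sed -i "s/s\['grip_width'\].round(1)/round(s['grip_width'],1)/" f.py; python3 f.py
```

```text
12.175 [494.3 198.2 198.4] psi 118.5 F [-1.2 -0.1  5.1] T [0.01 0.01 0.11] tau6 -0.37 52.7 q6 -0.12
```

>>> {"api": "jog_arm", "payload": {"deltas": [0, 0, 0, 0, 0, -3, 0, 0, 0, 0, 0, 0, -3, 0, 0, 0, 0, 0, 0, 0, 0]}}

```text
time: 12.55
tcp_pos: [494.2, 198.2, 198.4]
orientation: [0.466, 0.885, 0.0, 0.0]
force: [-0.2, -0.4, 5.2]
grip_width: 52.8
```

```bash
python3 f.py
```

```text
12.55 [494.2 198.2 198.4] psi 124.48 F [-0.2 -0.4  5.2] T [0.04 0.   0.06] tau6 -0.27 52.8 q6 -0.22
```

>>> {"api": "jog_arm", "payload": {"deltas": [0, 0, 0, 0, 0, -4, 0, 0, 0, 0, 0, 0, -4, 0, 0, 0, 0, 0, 0, 0, 0]}}

```text
time: 12.92
tcp_pos: [494.3, 198.2, 198.4]
orientation: [0.403, 0.915, 0.0, 0.0]
force: [-0.3, 0.8, 5.9]
grip_width: 52.6
```

```bash
python3 f.py
```

```text
12.925 [494.3 198.2 198.4] psi 132.5 F [-0.3  0.8  5.9] T [0.01 0.03 0.05] tau6 -0.38 52.6 q6 -0.36
```

It has turned 20° (0.35 rad, past the longest wrong-way travel) with no resisting torque, so anticlockwise unlocks. I'll continue to about 83°.

>>> {"api": "jog_arm", "payload": {"deltas": [0, 0, 0, 0, 0, -7, 0, 0, 0, 0, 0, 0, -7, 0, 0, 0, 0, 0, 0, -7, 0, 0, 0, 0, 0, 0, -7, 0, 0, 0, 0, 0, 0, -7, 0]}}

```text
time: 13.55
tcp_pos: [494.3, 198.1, 198.4]
orientation: [0.107, 0.994, 0.0, 0.0]
force: [-0.7, -0.1, 5.2]
grip_width: 52.8
```

>>> {"api": "jog_arm", "payload": {"deltas": [0, 0, 0, 0, 0, -7, 0, 0, 0, 0, 0, 0, -7, 0, 0, 0, 0, 0, 0, -7, 0, 0, 0, 0, 0, 0, -7, 0, 0, 0, 0, 0, 0, 0, 0]}}

```text
time: 14.18
tcp_pos: [494.3, 198.1, 198.4]
orientation: [-0.135, 0.991, 0.0, 0.0]
force: [-0.0, -0.0, 5.1]
grip_width: 52.9
```

```bash
python3 f.py
```

```text
14.175 [494.3 198.1 198.4] psi -164.46 F [-0.  -0.   5.1] T [ 0.04 -0.15  0.13] tau6 -0.71 52.9 q6 -1.46
```

>>> {"api": "jog_arm", "payload": {"deltas": [0, 0, -0.003, 0, 0, 0, 0, 0, 0, -0.004, 0, 0, 0, 0, 0, 0, 0, 0, 0, 0, 0], "force": 25}}

```text
time: 14.55
tcp_pos: [493.9, 198.0, 205.2]
orientation: [-0.135, 0.991, 0.0, 0.0]
force: [-0.1, 0.0, -1.2]
grip_width: 52.8
```

```bash
python3 f.py
```

```text
14.55 [493.9 198.  205.2] psi -164.5 F [-0.1  0.  -1.2] T [ 0.03 -0.16 -0.  ] tau6 0.01 52.8 q6 -1.46
```

>>> {"api": "jog_arm", "payload": {"deltas": [0, 0, -0.012, 0, 0, 0, 0, 0, 0, -0.016, 0, 0, 0, 0, 0, 0, -0.02, 0, 0, 0, 0, 0, 0, -0.02, 0, 0, 0, 0, 0, 0, -0.012, 0, 0, 0, 0]}}

```text
time: 15.18
tcp_pos: [494.4, 198.2, 287.2]
orientation: [-0.135, 0.991, 0.0, 0.001]
force: [-0.1, -0.1, -1.0]
grip_width: 53.0
```

>>> {"api": "jog_arm", "payload": {"deltas": [0, 0, 0, 0, 0, 0, 0, 0, 0, 0, 0, 0, 0, 0, 0, 0, 0, 0, 0, 0, 0, 0, 0, 0, 0, 0, 0, 0]}}

```text
time: 15.68
tcp_pos: [493.7, 197.9, 284.6]
orientation: [-0.135, 0.991, -0.0, -0.0]
force: [-0.3, -0.1, -0.2]
grip_width: 52.8
```

```bash
python3 f.py; python3 - <<'E'
from h import *
w=grab('wrist');s=grab('side')
a=w['image']; b=cv2.resize(s['image'][100:300,200:400],(400,400)); cv2.imwrite('pics/end.png',np.hstack([cv2.resize(a[:,:],(400,250)),b[:250]])) if 0 else cv2.imwrite('pics/end.png',np.hstack([cv2.copyMakeBorder(cv2.resize(a,(400,250)),0,150,0,0,cv2.BORDER_CONSTANT),b]))
E
```

```text
15.675 [493.7 197.9 284.6] psi -164.48 F [-0.3 -0.1 -0.2] T [ 0.03 -0.13  0.02] tau6 -0.0 52.8 q6 -1.46
```

View pics/end.png

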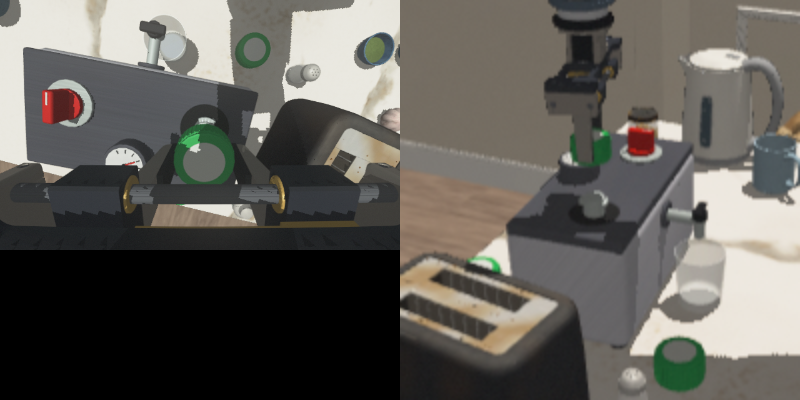

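The bare neck is visible at (595,205) in the right-hand picture, with the cap held above it at (595,145). All the bystanders stand where they were. One last check of the knob angle, then I'll hand in.

```bash
python3 - <<'E'
from h import *
s0=None
for n in('wrist','side'):
    d=load(n); v,u=np.mgrid[0:400,0:640]; p,z=cloud(d,np.c_[u.ravel(),v.ravel()])
    im=d['image'].reshape(-1,3).astype(int); red=(im[:,2]>1.8*im[:,1])&(im[:,2]>1.8*im[:,0])&(im[:,2]>40)
    m=red&(z>0)&(p[:,2]>230)&(p[:,2]<242)&(np.hypot(p[:,0]-508,p[:,1]-3)<35); print(n,m.sum(),cv2.minAreaRect(p[m][:,:2].astype(np.float32)))
d=load('wrist'); v,u=np.mgrid[0:400,0:640]; p,z=cloud(d,np.c_[u.ravel(),v.ravel()]); im=d['image'].reshape(-1,3).astype(int)
m=(z>0)&(p[:,2]>265)&(p[:,2]<325)&(np.hypot(p[:,0]-494,p[:,1]-198)<27); print('cap pts z 1-99%',np.percentile(p[m][:,2],[1,50,99]))
g=(z>0)&(p[:,2]>300)&(p[:,2]<320)&(np.hypot(p[:,0]-494,p[:,1]-198)<22); c,*_=np.linalg.lstsq(np.c_[p[g][:,:2],np.ones(g.sum())],p[g][:,2],rcond=None); print('tilt',np.hypot(*c[:2]))
print(np.abs(robot.sense()['dq']).max())
E
```

```text
wrist 1014 ((508.54437255859375, 4.238487720489502), (40.84896469116211, 15.044931411743164), 5.805576324462891)
side 34 ((506.48870849609375, 4.642071723937988), (38.9156608581543, 22.03299903869629), 0.1130150705575943)
cap pts z 1-99% [295.93240397 309.05166548 320.10976489]
tilt 0.0031998557296006847
0.003472084580891586
```

```bash
python3 -c "
from h import *
print(robot.hand_in())"
```

```text
the job is handed in; nothing more can be done
None
```

I opened the vent, took the cap off and handed the job in after about 16 s of robot time. The hand-in gives no verdict, so success rests on the checks below.

**Vent:** I turned the knob about 54° anticlockwise. At the end stop the torque rose to 0.56 N m and the bar did not move further. The bar lies at 4.4–5.8° in the wrist camera, against a tank yaw of about 4.4°. The side camera read 0.1°, but from only 34 coarse pixels, so I gave it little weight. If it were right, it would mean about 0.08 rad clockwise of the stop, still inside the 0.12 limit.

**Cap:** The first direction I tried, anticlockwise, was free. I turned it about 83° with no resisting torque, and it lifted off with only about 1 N.

**Final state:**
- The cap is held at 25 N, with the fingers 53 mm apart.
- Its underside is about 86 mm above the tank's top, over the neck, with a tilt of about 0.003 rad.
- The arm is still.
- The last picture shows the bare neck, and the bystanders in view stand where they were by eye; I did not measure them.

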